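Index a picture-framing mitre saw one hole round

ROBOT

A 6-joint arm with a two-finger parallel gripper is mounted at the origin on the work surface. World frame = base frame: x ahead of the robot, y to its left, z up, the work surface at z = 0. Lengths are in mm, angles in rad, forces in N, time in s.
With the tool pointing down it reaches from about 375 to 975 mm from the base axis. Payload 3.8 kg.
Tool frame: the origin (TCP) lies at the very end of the fingers, on their centre line; the grasp point (between the pads) lies 19 mm behind it; z points along the fingers, y is the direction in which the jaws open and shut (so a half turn about z gives the same grasp; the last joint's range is limited). The gripper opens to 88 mm and grips with 3 to 60 N. Pads are 18 mm wide; open, the fingers measure 123 mm over their backs; the gripper's body (75 mm by 187 mm) begins 45 mm behind the grasp point.
Start: joints at [1.246, 0.264, 1.604, -0, 1.274, -0.037], TCP at [191.592, 647.233, 238.706] pointing down, gripper open.
Joint ranges: [-2.63, 2.63], [-0.94, 2.18], [0.31, 2.57], [-1.31, 4.45], [0, 2.66], [-2.55, 2.55]. Speed limits (rad/s): [2.57, 2.57, 3.14, 3.14, 3.14, 3.14].

INTERFACE

Orientations are given as [roll, pitch, yaw] about the fixed x, y, z axes, in that order (R = Rz(yaw) Ry(pitch) Rx(roll)).
In Python, from cell import r, read_camera, camera_params, look_for gives the robot as it stands.
- The arm moves only by the tool arm_command, never from a script. Its argument "steps" is a list of rows, each an object with "hand": the opening in per cent of the stroke, from 0 (shut) to 100 (fully open); "dp": the shift along the world's x, y, z in m, a list of three; "rotation": the turn, a rotation vector about the world's x, y, z in rad, a list of three. In form: [{"hand": hand, "dp": [tx, ty, tz], "rotation": [ax, ay, az]}, ...]. A call has exactly 10 rows; each row is the pose to reach, as a shift and turn from the pose commanded when the call began; what a row does not reach only later rows make up. A row lasts 1/12 s, in which the tool goes at most 41.7 mm and 7.16 degrees, less where a joint would pass 70% of its speed; a pose out of reach is approached as far as the arm can. A call with a gripper value outside its range is refused whole. The fingers move at their own pace and stop on an object; "squeeze" is the grip in N (left out, the last holds). Time passes only in rows, so rows that repeat a pose let the fingers close, or fill a call up. It gives the time, the measured TCP pose, the force and the opening at its end, in the units of the state.
- r.get_state(): the state, without advancing time (a new reading comes with each control period).
- read_camera(name): name is "side" or "top"; returns (picture, depth): 384x512x3 uint8, red, green, blue; 384x512 float32, mm along the optical axis (not along the pixel's ray), 0 where there is no reading.
- camera_params(name): a dict with "fx", "fy", "cx", "cy" (pixels), "position" and "rotation" of the camera in the world. Camera axes: x right, y down, z forward; pixel columns grow to the right and rows downward; lengths in mm; the calibration is good to about 2 mm. A picture is of the moment at which its call begins. camera_params takes no time and is no camera call.
- r.sign_off(): hands the job in, once; it reports no verdict.
Trained networks look in the newest picture that a camera, given by its name, has taken for a name from the list of things; names that differ only in an ending like _2 or _b are one class to them, and where a whole thing is asked for, a point or a joint stands for the part that bears it (a point fixed in the world has none). Each returns a list of dicts, best first, with "conf" (0 to 1); they miss things now and then, are a little off and sometimes report something else, mostly with a low value. They report only what shows in the picture. A call takes as long as a camera call. They do not tell look-alikes from the thing itself.
- look_for(camera, label): "position" ([x, y, z] in mm, in world coordinates, good to about 4 mm: the middle of the surface that is visible of it).
The state is a dict: "time": time; "joints": joint angles; "dq": joint speeds; "tau": joint torques, N m; "ee_pos": TCP position; "ee_rot": TCP orientation; "force": force on the tool from outside, world axes, zero at the start; "moment": the same for the moment, N m; "opening": finger opening in mm.
Only numpy, scipy, OpenCV 4.12 (cv2) and the standard library are available. Lean on these libraries where they do the work, as an engineer would, in place of code of your own. Each camera call takes 0.05 s, during which the arm holds its last target. There are 200 camera calls.

TASK

Set the mitre saw for the next cut: hook a fingertip under the red pull ring at the front of its swing arm, lift the spring index pin out of its hole, swing the arm one hole towards the side where the plain wooden moulding lies on the saw bed, let the pin drop fully home in that hole, and take the hand clear. Work it gently with the fingertips only: do not grip the ring or force the arm, do not swing it the other way or on to the second hole, and leave the mouldings and everything lying on the table where they are.

Things in the scene. Friction and masses are not known exactly. Their poses are not given: they have to be found in the camera images.
- saw: Hand mitre saw for picture frames, fixed on the table, no blade fitted: grey bed 160 x 540 mm, top 50 mm above the table; two-piece aluminium fence along y, 45 mm high, front face 20 mm behind the pivot. Origin: on the table under the pivot of the swing arm; x points from its front (operator's) side to its back, y left, z up. It stands turned, its front to the robot's right.
- hole_mid (a point): Middle index hole, where the pin starts. In front of the bed lies a steel quadrant plate, top 36 mm above the table, reaching 187 mm from the pivot, with five brass-rimmed index holes 165 mm from the pivot, 22.5 degrees apart; this one is straight in front (-x) of the pivot. Site: hole centre at the plate's top. x, y, z as for the saw.
- hole_left (a point): The next index hole to the left (saw +y) of the middle one. Centre at the plate's top.
- hole_right (a point): The next index hole to the right (saw -y) of the middle one. Centre at the plate's top.
- swing_arm (a joint): Angle of the dark steel arm about the vertical through the saw's origin, rad. Starts at 0, pointing to the saw's -x. Positive swings its front to the left (saw +y), negative right. Holes at 0, +-0.393, +-0.785; stops at +-0.87. With the pin lifted, about 2 N at the ring moves it; it stays where left.
- nose (a point): Front end of the swing arm, 210 mm from the pivot, 44 mm above the table. The arm is 36 mm wide, its top 49 mm above the table. It carries two pairs of upright guide rods, 83 mm in front of the pivot and 83 mm behind it, up to 203 mm above the table, and the index pin in a brass barrel (18 mm across, top 75 mm above the table).
- index_pin (a joint): Lift of the pin, m: 0 fully home, clear of the plate above 0.010, stop at 0.018 (do not pull hard on it). Spring 4.5 N down at 0, 7.5 N at the stop. Pin 8 mm, round tip, 2 mm play, 165 mm from the pivot. Let down between holes it rests on the plate (reads 0.010) and drops into the next hole swung under it; let down up to 0.015 rad off a hole it still goes in.
- ring_center (a point): Centre of the red pull ring, 101 mm above the table with the pin home, 147 mm from the pivot. Rigid, 5 mm bar, inner diameter 46 mm, fixed to the pin at its lowest point. x points along the arm to the pivot, y left, z up. It leans 45 degrees, top towards the pivot: a finger tilted 30 to 50 degrees from straight down, tip towards +x, goes through; raised, it lifts the ring.
- ring_top (a point): Middle of the ring's bar at its highest point (bar 5 mm thick). A fingertip through the ring and raised bears on its underside. Below the ring and for 30 mm towards the pivot nothing is higher than 49 mm but the pin's barrel.
- moulding_plain: Plain light-wood frame moulding, loose, 220 mm long along its y, 30 mm wide, 20 mm high, lying on the saw bed along the fence, on the left (saw +y) or on the right (-y) of the arm: it shows which way to swing. Origin: centre of its underside.
- moulding_black: Black frame moulding, loose, of the same size and lying in the same way on the other side. Origin: centre of its underside.
- ink_jar: Black ink jar with a paper label, 70 mm across, 61 mm high, loose, standing on the table. Origin: centre of its underside.
- paint_bottle: Small red paint bottle with a black cap, 36 mm across, 104 mm high, loose, standing. Origin: centre of its underside.
- brayer: Ink roller with a burgundy handle: 210 mm long along its x (roller 90 mm wide at +x), 32 mm high, loose, lying. Origin: on the table, near the middle of its length.
- gouge: Lino gouge with a burgundy bulb handle, 117 mm long along its x, 24 mm high, loose, lying. Origin: on the table under the handle.
- lino_block: Carved grey lino on a wooden block, 100 x 140 x 21 mm, loose, lying flat. Origin: centre of its underside.
- corner_clamp: Orange L-shaped frame corner clamp, legs 130 mm, 30 mm high, loose, lying. Origin: on its underside, in the middle of one leg.
There are look-alikes about, which are no part of the job. Of the things like the moulding_plain, leave any that is pink; of the rest the larger one is meant.

How it is judged (in metres and radians):
On the way, in this order (a step that is already met when the one before it is completed fails the run):
1. the index pin is lifted clear of the middle hole, the arm still there (value of joint index_pin above 0.009 m and value of joint swing_arm between -0.08 and 0.08 rad), for 0.05 s.
2. the arm stands at the next hole on the plain moulding's side with the pin fully home (((y of moulding_plain in the frame of saw above 0 m and value of joint swing_arm between 0.3727 and 0.4127 rad) or (y of moulding_plain in the frame of saw below 0 m and value of joint swing_arm between -0.4127 and -0.3727 rad)) and value of joint index_pin below 0.002 m), for 0.2 s.
At the end, for the whole second after the job is handed in: The swing arm stands one hole (0.393 rad, within 0.02) from the middle on the side where the plain moulding lies, at rest, and the index pin is home (within 2 mm) (all of step 2 and velocity of joint swing_arm between -0.03 and 0.03 rad/s); the robot touches nothing.
It fails at once if the arm is swung the wrong way (more than 0.15 rad) ((y of moulding_plain in the frame of saw above 0 m and value of joint swing_arm below -0.15 rad) or (y of moulding_plain in the frame of saw below 0 m and value of joint swing_arm above 0.15 rad)).
It fails at once if the arm is swung on to the second hole (beyond 0.7 rad) (value of joint swing_arm above 0.7 rad or value of joint swing_arm below -0.7 rad).
It fails at once if the ring is gripped or wrenched (more than 30 N between it and the fingers) (contact force between the fingers and index_pin above 30 N).
It fails at once if a moulding is moved (more than 15 mm) or lifted (distance of any of moulding_plain, moulding_black from where it was at the start of the episode above 0.015 m).
It fails at once if a thing on the table is moved (more than 20 mm) or lifted (distance of any of ink_jar, paint_bottle, brayer, gouge, lino_block, corner_clamp from where it was at the start of the episode above 0.02 m).
It also fails if it takes over 51 s, if anything falls off the work surface, if the arm or the gripper's body presses on something with over 40 N, if the wrist force passes 120 N, or if a joint passes its speed limit or range.

## Working session

There is one attempt and no reset: what is moved stays moved. The work goes in short steps, Python scripts to look and compute and a tool call to move; the robot and the scene stay as the last step left them, time stands still between calls to the robot, and variables do not carry over. Pictures are saved under pics/ and viewed, about 8 in all and at most 12, crops included, and the job is handed in when it is done.

Besides the shell and the picture viewer there is one more tool, called after "Call:" as name(argument=value, ...), one argument or row to a line, values as JSON. arm_command: Moves the arm, as the interface text tells. Its arguments: {"type":"object","properties":{"steps":{"type":"array","items":{"type":"object","properties":{"hand":{"type":"number"},"dp":{"type":"array","items":{"type":"number"}},"rotation":{"type":"array","items":{"type":"number"}}}}},"squeeze":{"type":"number"}},"required":["steps"]}

```bash
mkdir -p pics; ls; cat > h.py <<'E'
import numpy as np, cv2
from cell import r, read_camera, camera_params, look_for
def world(cam,u,v,d):
    p=camera_params(cam); R=np.array(p["rotation"])
    if R.shape!=(3,3):
        from scipy.spatial.transform import Rotation as Ro; R=Ro.from_euler('xyz',R).as_matrix()
    return R@np.array([(u-p["cx"])/p["fx"]*d,(v-p["cy"])/p["fy"]*d,d])+np.array(p["position"])
def pix(cam,X):
    p=camera_params(cam); c=np.array(p["rotation"]).T@(np.array(X)-p["position"])
    return (p["fx"]*c[0]/c[2]+p["cx"],p["fy"]*c[1]/c[2]+p["cy"])
E
python3 - <<'E'
from h import *
print(r.get_state()); print(camera_params("top"),camera_params("side"))
ims=[]
for c in("top","side"):
    im,d=read_camera(c); np.savez(f"{c}0.npz",im=im,d=d); cv2.imwrite(f"pics/{c}0.png",cv2.resize(im[:,:,::-1],(800,600),interpolation=cv2.INTER_CUBIC))
    for l in("saw","swing_arm","ring_center","index_pin","moulding_plain","moulding_black"):
        for o in look_for(c,l): print(c,l,round(o["conf"],2),np.round(o["position"]),np.round(pix(c,o["position"])))
E
```

```text
pics
{'time': 0.0, 'joints': array([ 1.24608942e+00,  2.64739177e-01,  1.60534363e+00, -3.41740102e-06,
        1.27368585e+00, -3.69094794e-02]), 'dq': array([-0.00071093, -0.00148315,  0.00010385,  0.00024661, -0.00025   ,
        0.00025415]), 'tau': array([ 1.12259058e-03, -5.02110314e+01, -3.56875670e+01,  7.26660364e-02,
        2.92478758e-02, -1.79312060e-04]), 'ee_pos': array([191.38007263, 646.57741485, 237.41381315]), 'ee_rot': array([-3.13941801e+00, -7.70335613e-05,  2.85379614e+00]), 'force': array([-0.17468602,  0.67084122, -0.59396246]), 'moment': array([-0.00907176,  0.00301188, -0.04031725]), 'opening': 88.25733588519964}
{'fx': 412.7074648375121, 'fy': 412.7074648375121, 'cx': 251.8525142537435, 'cy': 193.7449261841676, 'position': array([ 296.91783285,  -18.94946547, 1689.09347139]), 'rotation': array([-2.97539665, -0.00936332, -1.55961105])} {'fx': 402.8686311045164, 'fy': 402.8686311045164, 'cx': 255.46111610726985, 'cy': 194.6045067245567, 'position': array([  488.97741856, -1035.62265355,   840.82664683]), 'rotation': array([-2.18642056, -0.00909346, -0.05850309])}Traceback (most recent call last):
  File "<stdin>", line 7, in <module>
  File "h.py", line 10, in pix
    return (p["fx"]*c[0]/c[2]+p["cx"],p["fy"]*c[1]/c[2]+p["cy"])
                    ~^^^
IndexError: invalid index to scalar variable.
```

```bash
cat > h.py <<'E'
import numpy as np, cv2
from scipy.spatial.transform import Rotation as Ro
from cell import r, read_camera, camera_params, look_for
def cam_R(p): return Ro.from_euler('xyz',p["rotation"]).as_matrix()
def world(cam,u,v,d):
    p=camera_params(cam)
    return cam_R(p)@np.array([(u-p["cx"])/p["fx"]*d,(v-p["cy"])/p["fy"]*d,d])+np.array(p["position"])
def pix(cam,X):
    p=camera_params(cam); c=cam_R(p).T@(np.array(X)-p["position"])
    return np.array([p["fx"]*c[0]/c[2]+p["cx"],p["fy"]*c[1]/c[2]+p["cy"]])
E
python3 - <<'E'
from h import *
for c in("top","side"):
    im,d=read_camera(c); np.savez(f"{c}0.npz",im=im,d=d); cv2.imwrite(f"pics/{c}0.png",cv2.resize(im[:,:,::-1],(800,600),interpolation=cv2.INTER_CUBIC))
    for l in("saw","swing_arm","ring_center","moulding_plain","moulding_black"):
        for o in look_for(c,l): print(c,l,round(o["conf"],2),np.round(o["position"]),np.round(pix(c,o["position"])))
E
```

```text
top saw 0.59 [595. 107.  46.] [218. 188.]
top swing_arm 0.77 [599.  51.  66.] [231. 186.]
top swing_arm 0.33 [ 705. -348.   70.] [331. 161.]
top swing_arm 0.29 [ 548. -443.   20.] [352. 202.]
top swing_arm 0.28 [474. 171.  71.] [200. 217.]
top moulding_plain 0.93 [762.  96.  68.] [221. 146.]
top moulding_plain 0.8 [ 319. -168.   20.] [285. 258.]
top moulding_plain 0.63 [785. 309.  18.] [171. 144.]
top moulding_plain 0.21 [600. 107.  50.] [218. 187.]
top moulding_black 0.78 [473. 176.  72.] [199. 217.]
top moulding_black 0.54 [595.  48.  68.] [232. 187.]
top moulding_black 0.45 [ 431. -498.   24.] [367. 231.]
side saw 0.96 [611.  65.  49.] [270. 197.]
side swing_arm 0.65 [603.  46. 102.] [269. 187.]
side ring_center 0.46 [575. -19.  99.] [262. 200.]
side moulding_plain 0.91 [760.  88.  65.] [313. 188.]
side moulding_plain 0.59 [ 319. -184.   15.] [177. 260.]
side moulding_plain 0.48 [780. 303.  10.] [308. 169.]
side moulding_black 0.87 [478. 168.  65.] [230. 177.]
side moulding_black 0.3 [764.  90.  63.] [314. 188.]
```

View pics/top0.png

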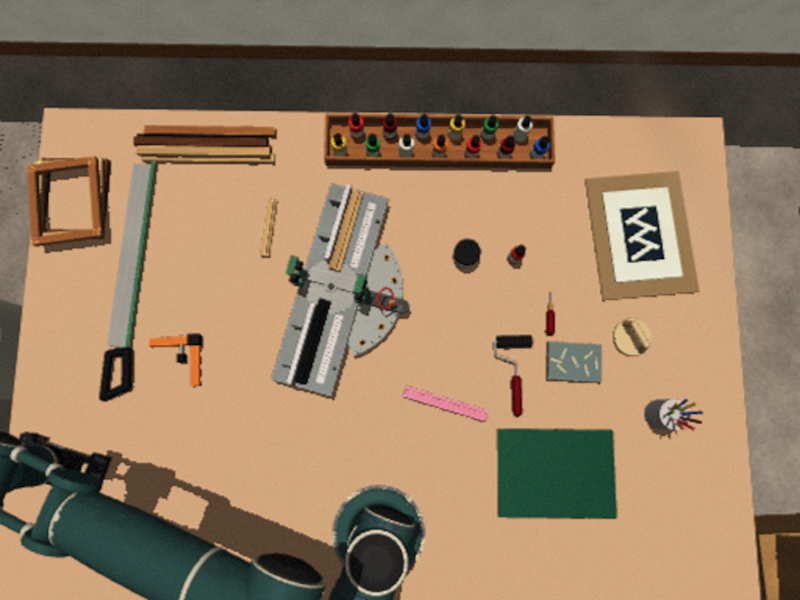

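View pics/side0.png

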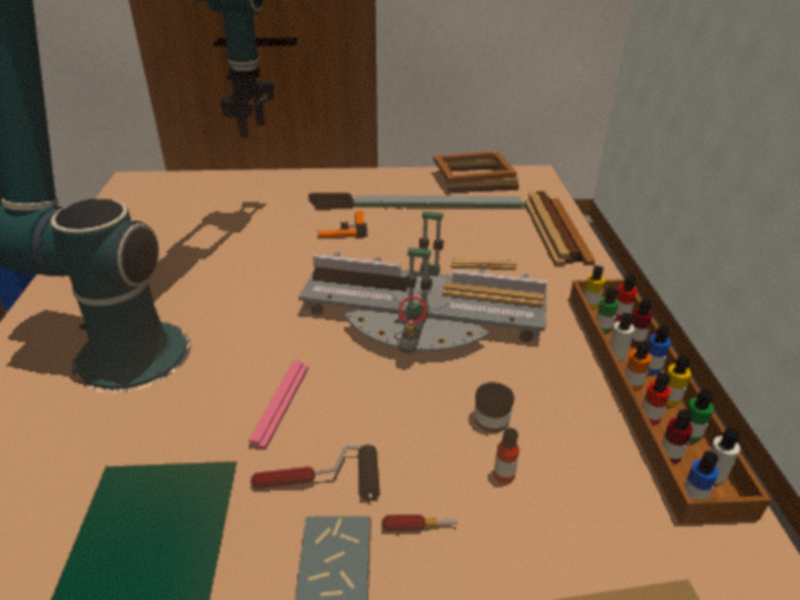

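The top view shows three moulding look-alikes (display pixels): the bed-mounted one at (345,230), the pink one at (445,403) and a short one on the table at (269,227). The one meant is (345,230), because it is the larger non-pink one and lies on the saw bed. It sits on the world +x side, which is the saw's right (−y). The side view agrees: from the front it is to the right of the ring (412,310). I'll confirm in a crop and measure the saw and ring.

```bash
python3 - <<'E'
from h import *
def cloud(c):
    z=np.load(c+"0.npz"); im,d=z["im"],z["d"]; v,u=np.mgrid[:384,:512]; p=camera_params(c)
    P=np.stack([(u-p["cx"])/p["fx"]*d,(v-p["cy"])/p["fy"]*d,d],-1)@cam_R(p).T+p["position"]
    return im,d,P
for c in("top","side"):
    im,d,P=cloud(c)
    m=(d>0)&(P[...,2]>40)&(P[...,2]<60)&(P[...,0]>420)&(P[...,0]<830)&(P[...,1]>-20)&(P[...,1]<280)
    if c=="top":
        R=cv2.minAreaRect(P[m][:,:2].astype(np.float32)); print("bed",R)
    h=im.astype(int); red=(h[...,0]>110)&(h[...,1]<70)&(h[...,2]<70)
    q=pix(c,(575,-19,101)); v,u=np.mgrid[:384,:512]
    red&=(abs(u-q[0])<18)&(abs(v-q[1])<18)
    print(c,"ring px",u[red].min(),u[red].max(),v[red].min(),v[red].max(),red.sum(), "ellipse",cv2.fitEllipse(np.argwhere(red)[:,::-1].astype(np.float32)))
    g=red&(d>0)&(P[...,2]>75); print(np.round(P[g].mean(0)),np.round(P[g].min(0)),np.round(P[g].max(0)))
    x,y=np.int32(q); cr=im[y-60:y+50,x-75:x+75,::-1]; cr=cv2.resize(cr,(750,550),interpolation=cv2.INTER_CUBIC)
    cv2.imwrite(f"pics/crop_{c}.png",cr); print("crop origin",x-75,y-60)
E
```

```text
bed ((617.71484375, 95.62903594970703), (255.64239501953125, 450.39776611328125), 78.36871337890625)
top ring px 241 251 184 197 34 ellipse ((246.38661193847656, 190.4778594970703), (9.831642150878906, 12.546157836914062), 1.5776759386062622)
[572.  -7. 105.] [549. -28.  77.] [600.  11. 127.]
crop origin 173 130
side ring px 255 272 189 206 72 ellipse ((263.63629150390625, 197.6966094970703), (15.856730461120605, 16.249197006225586), 69.19391632080078)
[582. -11. 100.] [554. -33.  81.] [610.  52. 118.]
crop origin 186 139
```

View pics/crop_top.png

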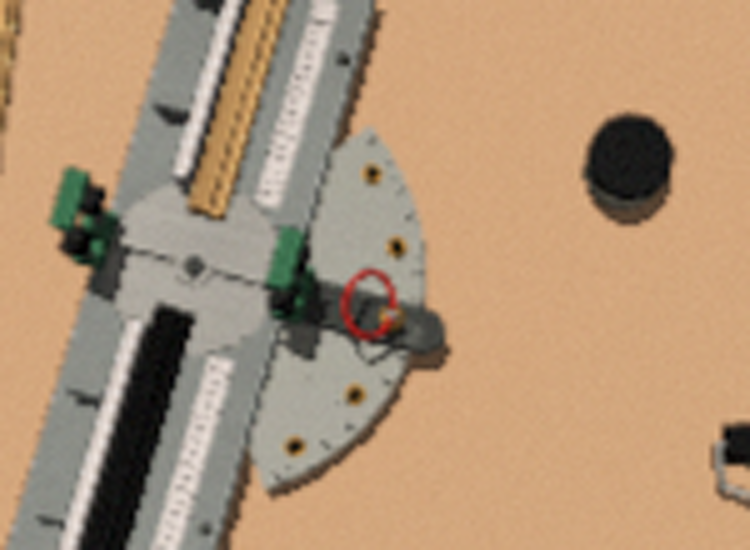

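View pics/crop_side.png

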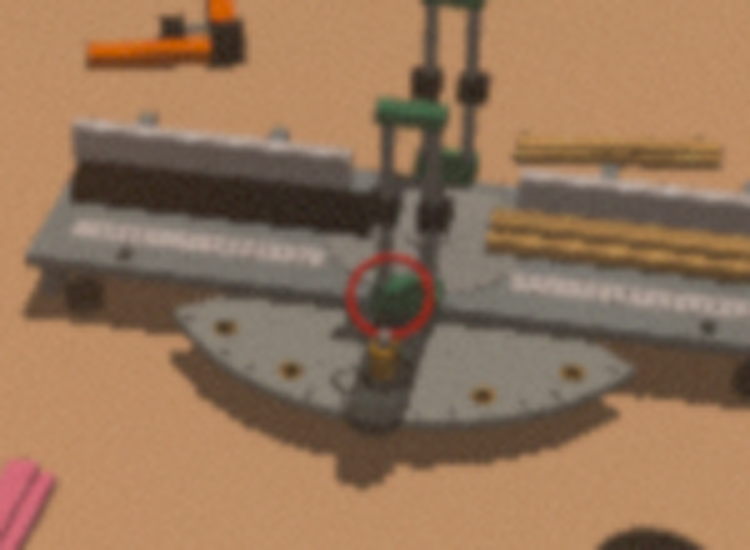

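The top crop shows the brown plain moulding at (240,110) on the right side of the arm (saw −y), and the black one at (135,400). I'll fit the saw pose using the holes, pivot bolt and ring from both views.

```bash
cat > pose.py <<'E'
from h import *
from scipy.optimize import least_squares
O={"top":(173,130),"side":(186,139)}
def hole(a): a=np.radians(a); return (-165*np.cos(a),165*np.sin(-a)*-1,36)
# angle positive -> left (+y)
M=[("top",(195,266),(0,0,51)),("top",(372,173),hole(-45)),("top",(397,247),hole(-22.5)),("top",(355,394),hole(22.5)),("top",(295,446),hole(45)),
("top",(369,303),(-147,0,101)),
("side",(225,327),hole(45)),("side",(291,370),hole(22.5)),("side",(483,396),hole(-22.5)),("side",(572,373),hole(-45)),("side",(391,297),(-147,0,101))]
def S(p,X):
    c,s=np.cos(p[2]),np.sin(p[2]); return np.array([p[0]+c*X[0]-s*X[1],p[1]+s*X[0]+c*X[1],X[2]])
def res(p):
    o=[]
    for c,q,X in M:
        uv=np.array(O[c])+(np.array(q)+.5)/5-.5; o+=list(pix(c,S(p,X))-uv)
    return o
if __name__=="__main__":
    f=least_squares(res,[615,122,1.30]); print(f.x,np.round(np.array(f.fun).reshape(-1,2),1))
    for n,X in(("ring",(-147,0,101)),("top",(-129,0,119))): print(n,S(f.x,X))
    for l in("side","top"):
        g=least_squares(lambda p:[e for (m,e) in zip([m for m in M for _ in 'uv'],res(p)) if m[0]==l],[615,122,1.3]); print(l,g.x,S(g.x,(-147,0,101)))
    # desired tool pose
    th=f.x[2]; z=S([0,0,th],(1,0,-1))/2**.5; y=S([0,0,th],(0,-1,0)); R=np.stack([np.cross(y,z),y,z],1)
    R0=Ro.from_euler('xyz',r.get_state()["ee_rot"]).as_matrix(); print("rotvec from now",Ro.from_matrix(R@R0.T).as_rotvec(), "euler",Ro.from_matrix(R).as_euler('xyz'))
    print("z",z,"y",y)
E
python3 pose.py
```

```text
[616.59239733 132.02440496   1.3152212 ] [[-0.  -0.5]
 [ 0.1 -0.6]
 [ 0.1 -0.9]
 [ 0.2 -0.7]
 [ 0.1 -0.7]
 [ 0.2 -0.5]
 [-0.7  0.1]
 [-0.6  0. ]
 [-0.6 -0.2]
 [-0.5 -0.2]
 [-0.8 -0.2]]
ring [579.43051837 -10.20075017 101.        ]
top [583.98095253   7.21457494 119.        ]
side [619.45886367 131.30670821   1.30883047] [581.38882815 -10.67805293 101.        ]
top [614.19804301 132.31622894   1.31206597] [576.58759699  -9.79096423 101.        ]
rotvec from now [ 0.75303273  0.42498371 -1.45205325] euler [ 3.14159265 -0.78539816  1.3152212 ]
z [ 0.17875794  0.68413858 -0.70710678] y [ 0.96751806 -0.2528019   0.        ]
```

Call:
arm_command(
  steps=[
    {"hand": 100,"dp": [0.01,-0.02,0.03],"rotation": [0,0,-0.08]},
    {"hand": 100,"dp": [0.03,-0.05,0.06],"rotation": [0,0,-0.16]},
    {"hand": 100,"dp": [0.05,-0.08,0.08],"rotation": [0,0,-0.24]},
    {"hand": 100,"dp": [0.07,-0.11,0.09],"rotation": [0,0,-0.32]},
    {"hand": 100,"dp": [0.09,-0.14,0.1],"rotation": [0,0,-0.4]},
    {"hand": 100,"dp": [0.11,-0.18,0.1],"rotation": [0,0,-0.48]},
    {"hand": 100,"dp": [0.13,-0.22,0.1],"rotation": [0,0,-0.56]},
    {"hand": 100,"dp": [0.16,-0.26,0.1],"rotation": [0,0,-0.64]},
    {"hand": 100,"dp": [0.18,-0.3,0.1],"rotation": [0,0,-0.72]},
    {"hand": 100,"dp": [0.2,-0.34,0.1],"rotation": [0,0,-0.8]},
  ],
)

```text
time: 1.53
ee_pos: [383.0, 323.6, 339.1]
ee_rot: [3.14, -0.0, 2.05]
force: [0.4, 0.7, -0.8]
opening: 88.2
```

Call:
arm_command(
  steps=[
    {"hand": 100,"dp": [0.01,-0.04,0],"rotation": [0,0,-0.08]},
    {"hand": 100,"dp": [0.02,-0.08,0],"rotation": [0,0,-0.16]},
    {"hand": 100,"dp": [0.03,-0.12,0],"rotation": [0,0,-0.24]},
    {"hand": 100,"dp": [0.04,-0.16,0],"rotation": [0,0,-0.32]},
    {"hand": 100,"dp": [0.05,-0.2,0],"rotation": [0,0,-0.4]},
    {"hand": 100,"dp": [0.06,-0.24,0],"rotation": [0,0,-0.48]},
    {"hand": 100,"dp": [0.07,-0.28,0],"rotation": [0,0,-0.56]},
    {"hand": 100,"dp": [0.08,-0.32,0],"rotation": [0,0,-0.64]},
    {"hand": 100,"dp": [0.09,-0.36,0],"rotation": [0,0,-0.72]},
    {"hand": 100,"dp": [0.1,-0.4,0],"rotation": [0,0,-0.74]},
  ],
)

```text
time: 2.37
ee_pos: [482.3, -76.8, 339.2]
ee_rot: [3.14, -0.0, 1.31]
force: [0.6, 0.6, -0.3]
opening: 88.3
```

Call:
arm_command(
  steps=[
    {"hand": 100,"dp": [0,-0.01,0],"rotation": [0.08,-0.02,0]},
    {"hand": 100,"dp": [0,-0.02,0],"rotation": [0.15,-0.04,0]},
    {"hand": 100,"dp": [0,-0.03,-0.01],"rotation": [0.23,-0.06,0]},
    {"hand": 100,"dp": [0.01,-0.03,-0.02],"rotation": [0.3,-0.08,0]},
    {"hand": 100,"dp": [0.01,-0.03,-0.03],"rotation": [0.38,-0.1,0]},
    {"hand": 100,"dp": [0.02,-0.03,-0.04],"rotation": [0.46,-0.12,0]},
    {"hand": 100,"dp": [0.02,-0.03,-0.05],"rotation": [0.53,-0.14,0]},
    {"hand": 100,"dp": [0.02,-0.03,-0.06],"rotation": [0.61,-0.16,0]},
    {"hand": 100,"dp": [0.02,-0.03,-0.07],"rotation": [0.68,-0.18,0]},
    {"hand": 100,"dp": [0.02,-0.03,-0.08],"rotation": [0.76,-0.2,0]},
  ],
)

```text
time: 3.2
ee_pos: [502.7, -105.2, 259.1]
ee_rot: [3.138, -0.788, 1.316]
force: [-0.4, 0.2, -0.4]
opening: 88.0
```

```bash
python3 - <<'E'
from h import *
s=r.get_state(); print(s["joints"],s["ee_pos"],s["ee_rot"])
ring=np.array([579.4,-10.2,101]); R=Ro.from_euler('xyz',s["ee_rot"]).as_matrix(); z,y=R[:,2],R[:,1]
print("z",z,"y",y)
for ins in(-50,-10,25): print(ins,ring+ins*z-53*y-s["ee_pos"])
E
```

```text
[-0.69994462  0.10381784  1.94568829  0.69824768  1.51394344 -0.63961426] [ 502.65497587 -105.2419386   259.11566796] [ 3.13790045 -0.78844675  1.31562679]
z [ 0.18259515  0.6853571  -0.70494302] y [ 0.96695293 -0.25494167  0.00260281]
-50 [  16.36676131   74.28599249 -123.00646574]
-10 [  23.67056735  101.70027638 -151.20418651]
25 [  30.06139764  125.68777479 -175.87719217]
```

Call:
arm_command(
  steps=[
    {"hand": 100,"dp": [0.002,0.01,-0.015],"rotation": [0,0,0]},
    {"hand": 100,"dp": [0.004,0.02,-0.03],"rotation": [0,0,0]},
    {"hand": 100,"dp": [0.006,0.03,-0.05],"rotation": [0,0,0]},
    {"hand": 100,"dp": [0.008,0.04,-0.07],"rotation": [0,0,0]},
    {"hand": 100,"dp": [0.01,0.05,-0.09],"rotation": [0,0,0]},
    {"hand": 100,"dp": [0.012,0.06,-0.105],"rotation": [0,0,0]},
    {"hand": 100,"dp": [0.014,0.07,-0.12],"rotation": [0,0,0]},
    {"hand": 100,"dp": [0.016,0.078,-0.127],"rotation": [0,0,0]},
    {"hand": 100,"dp": [0.018,0.081,-0.13],"rotation": [0,0,0]},
    {"hand": 100,"dp": [0.018,0.081,-0.13],"rotation": [0,0,0]},
  ],
)

```text
time: 4.03
ee_pos: [520.3, -23.0, 128.5]
ee_rot: [-3.141, -0.786, 1.314]
force: [-0.3, 0.5, -0.4]
opening: 87.8
```

```bash
python3 - <<'E'
from h import *
s=r.get_state(); print(s["ee_pos"],s["ee_rot"])
R=Ro.from_euler('xyz',s["ee_rot"]).as_matrix(); ring=np.array([579.4,-10.2,101])
out=[]
for c in("side","top"):
    im,d=read_camera(c); q=pix(c,ring); x,y=np.int32(q); k=6
    cr=np.ascontiguousarray(im[y-45:y+45,x-33:x+33,::-1]); cr=cv2.resize(cr,None,fx=k,fy=k,interpolation=cv2.INTER_CUBIC)
    for X,col in((ring,(255,255,0)),(s["ee_pos"]+R@[0,53,0],(0,255,0)),(s["ee_pos"]+R@[0,53,65],(0,255,255))):
        p=(pix(c,X)-[x-33,y-45]+.5)*k; cv2.circle(cr,tuple(np.int32(p)),3,col,-1); print(c,p)
    out.append(cr)
cv2.imwrite("pics/pre.png",np.hstack(out))
E
```

```text
[520.31191457 -23.04319364 128.47776074] [-3.1410246  -0.78611391  1.31418527]
side [206.74388715 277.72793889]
side [196.29156659 264.45370776]
side [210.67146769 285.69675127]
top [204.70411229 276.95374183]
top [245.46330666 281.98444842]
top [177.2108024  275.80780054]
```

View pics/pre.png

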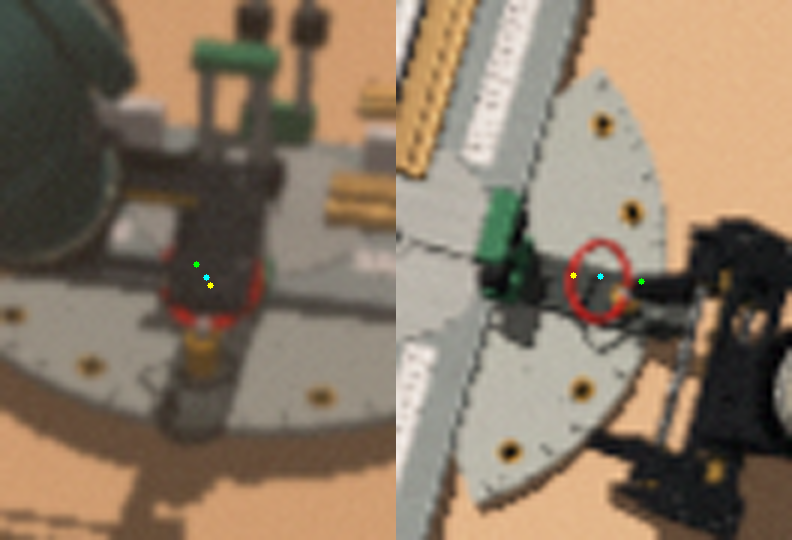

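The tip is on the ring's axis (top view: tip (641,282), ring (598,283)). Now I'll insert it along the tool axis.

Call:
arm_command(
  steps=[
    {"hand": 100,"dp": [0.001,0.004,-0.004],"rotation": [0,0,0]},
    {"hand": 100,"dp": [0.002,0.009,-0.009],"rotation": [0,0,0]},
    {"hand": 100,"dp": [0.004,0.014,-0.014],"rotation": [0,0,0]},
    {"hand": 100,"dp": [0.005,0.019,-0.02],"rotation": [0,0,0]},
    {"hand": 100,"dp": [0.006,0.024,-0.025],"rotation": [0,0,0]},
    {"hand": 100,"dp": [0.008,0.029,-0.03],"rotation": [0,0,0]},
    {"hand": 100,"dp": [0.009,0.034,-0.035],"rotation": [0,0,0]},
    {"hand": 100,"dp": [0.01,0.039,-0.04],"rotation": [0,0,0]},
    {"hand": 100,"dp": [0.011,0.042,-0.043],"rotation": [0,0,0]},
    {"hand": 100,"dp": [0.011,0.042,-0.043],"rotation": [0,0,0]},
  ],
)

```text
time: 4.97
ee_pos: [530.7, 19.3, 84.8]
ee_rot: [-3.14, -0.786, 1.313]
force: [-0.3, -0.3, -0.3]
opening: 88.0
```

Call:
arm_command(
  steps=[
    {"hand": 100,"dp": [0,0.001,0.001],"rotation": [0,0,0]},
    {"hand": 100,"dp": [0.001,0.002,0.002],"rotation": [0,0,0]},
    {"hand": 100,"dp": [0.001,0.003,0.003],"rotation": [0,0,0]},
    {"hand": 100,"dp": [0.001,0.004,0.004],"rotation": [0,0,0]},
    {"hand": 100,"dp": [0.001,0.005,0.005],"rotation": [0,0,0]},
    {"hand": 100,"dp": [0.002,0.006,0.006],"rotation": [0,0,0]},
    {"hand": 100,"dp": [0.002,0.007,0.007],"rotation": [0,0,0]},
    {"hand": 100,"dp": [0.002,0.007,0.008],"rotation": [0,0,0]},
    {"hand": 100,"dp": [0.002,0.007,0.009],"rotation": [0,0,0]},
    {"hand": 100,"dp": [0.002,0.007,0.009],"rotation": [0,0,0]},
  ],
)

```text
time: 5.8
ee_pos: [533.3, 25.2, 94.8]
ee_rot: [3.141, -0.786, 1.314]
force: [-0.8, -0.0, -0.3]
opening: 87.9
```

Call:
arm_command(
  steps=[
    {"hand": 100,"dp": [0,0,0.001],"rotation": [0,0,0]},
    {"hand": 100,"dp": [0,0,0.002],"rotation": [0,0,0]},
    {"hand": 100,"dp": [0,0,0.003],"rotation": [0,0,0]},
    {"hand": 100,"dp": [0,0,0.003],"rotation": [0,0,0]},
    {"hand": 100,"dp": [0,0,0.004],"rotation": [0,0,0]},
    {"hand": 100,"dp": [0,0,0.005],"rotation": [0,0,0]},
    {"hand": 100,"dp": [0,0,0.005],"rotation": [0,0,0]},
    {"hand": 100,"dp": [0,0,0.006],"rotation": [0,0,0]},
    {"hand": 100,"dp": [0,0,0.006],"rotation": [0,0,0]},
    {"hand": 100,"dp": [0,0,0.006],"rotation": [0,0,0]},
  ],
)

```text
time: 6.63
ee_pos: [533.0, 25.2, 100.4]
ee_rot: [-3.141, -0.785, 1.314]
force: [-2.2, -2.9, -6.1]
opening: 88.2
```

Call:
arm_command(
  steps=[
    {"hand": 100,"dp": [0,0,0.001],"rotation": [0,0,0]},
    {"hand": 100,"dp": [0,0,0.001],"rotation": [0,0,0]},
    {"hand": 100,"dp": [0,0,0.002],"rotation": [0,0,0]},
    {"hand": 100,"dp": [0,0,0.002],"rotation": [0,0,0]},
    {"hand": 100,"dp": [0,0,0.003],"rotation": [0,0,0]},
    {"hand": 100,"dp": [0,0,0.003],"rotation": [0,0,0]},
    {"hand": 100,"dp": [0,0,0.004],"rotation": [0,0,0]},
    {"hand": 100,"dp": [0,0,0.004],"rotation": [0,0,0]},
    {"hand": 100,"dp": [0,0,0.004],"rotation": [0,0,0]},
    {"hand": 100,"dp": [0,0,0.004],"rotation": [0,0,0]},
  ],
)

```text
time: 7.47
ee_pos: [533.2, 25.3, 104.6]
ee_rot: [3.141, -0.786, 1.314]
force: [-1.8, -3.9, -6.3]
opening: 88.2
```

```bash
python3 - <<'E'
from h import *
s=r.get_state(); print(s["ee_pos"],s["force"])
ring=np.array([579.4,-10.2,101]); z0=np.load("side0.npz")["im"]
im,d=read_camera("side"); q=pix("side",ring); x,y=np.int32(q)
def cen(I):
    h=I.astype(int); v,u=np.mgrid[:384,:512]; m=(h[...,0]>110)&(h[...,1]<70)&(h[...,2]<70)&(abs(u-x)<18)&(abs(v-y)<22); return u[m].min(),u[m].max(),v[m].min(),v[m].max(),m.sum()
print(cen(z0),cen(im),"px per 10mm lift",pix("side",ring+[0,0,10])-q)
f=lambda I:cv2.resize(I[y-40:y+35,x-30:x+30,::-1],None,fx=6,fy=6,interpolation=cv2.INTER_CUBIC)
cv2.imwrite("pics/lift.png",np.hstack([f(z0),f(im)]))
E
```

```text
[533.18950539  25.25810957 104.6337934 ] [-1.82102206 -3.86369624 -6.30963104]
(np.int64(255), np.int64(272), np.int64(189), np.int64(206), np.int64(72)) (np.int64(255), np.int64(260), np.int64(189), np.int64(201), np.int64(9)) px per 10mm lift [ 0.06334626 -2.59229078]
```

View pics/lift.png

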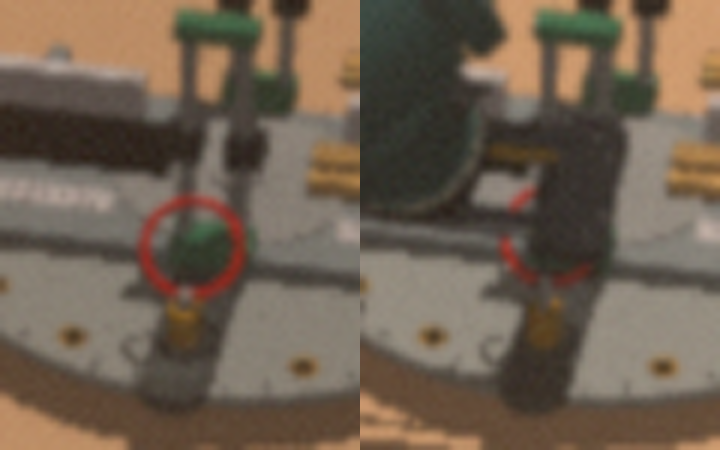

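The ring's bottom has risen from row 297 to 282, about 9–10 mm of lift. I'll raise it another 4 mm and watch the force.

Call:
arm_command(
  steps=[
    {"hand": 100,"dp": [0,0,0.001],"rotation": [0,0,0]},
    {"hand": 100,"dp": [0,0,0.001],"rotation": [0,0,0]},
    {"hand": 100,"dp": [0,0,0.002],"rotation": [0,0,0]},
    {"hand": 100,"dp": [0,0,0.002],"rotation": [0,0,0]},
    {"hand": 100,"dp": [0,0,0.003],"rotation": [0,0,0]},
    {"hand": 100,"dp": [0,0,0.003],"rotation": [0,0,0]},
    {"hand": 100,"dp": [0,0,0.004],"rotation": [0,0,0]},
    {"hand": 100,"dp": [0,0,0.004],"rotation": [0,0,0]},
    {"hand": 100,"dp": [0,0,0.004],"rotation": [0,0,0]},
    {"hand": 100,"dp": [0,0,0.004],"rotation": [0,0,0]},
  ],
)

```text
time: 8.35
ee_pos: [533.3, 25.2, 108.7]
ee_rot: [3.141, -0.786, 1.314]
force: [-1.6, -4.5, -6.7]
opening: 87.9
```

```bash
python3 - <<'E'
from h import *
s=r.get_state(); print(s["ee_pos"],s["ee_rot"],s["force"])
# swing path: rotate TCP about pivot by negative angles
C=np.array([616.6,132.0]); p=s["ee_pos"][:2]
for a in np.r_[np.arange(-.04,-.41,-.04),-.393,-.43]:
    c,q=np.cos(a),np.sin(a); print(round(a,3),np.round((np.array([[c,-q],[q,c]])@(p-C)+C-p),1))
E
```

```text
[533.26728429  25.22303308 108.70607221] [ 3.14135239 -0.78564259  1.31383697] [-1.64808454 -4.49806153 -6.6688344 ]
-0.04 [-4.2  3.4]
-0.08 [-8.3  7. ]
-0.12 [-12.2  10.7]
-0.16 [-15.9  14.6]
-0.2 [-19.6  18.7]
-0.24 [-23.   22.9]
-0.28 [-26.3  27.2]
-0.32 [-29.4  31.6]
-0.36 [-32.3  36.2]
-0.4 [-35.   40.9]
-0.393 [-34.5  40.1]
-0.43 [-36.9  44.5]
```

```bash
python3 - <<'E'
import numpy as np
C=np.array([616.6,132.0]); p=np.array([533.27,25.22])
for a in np.r_[np.arange(.02,.45,.02),.393]:
    c,q=np.cos(a),np.sin(a); print(round(a,3),np.round((np.array([[c,-q],[q,c]])@(p-C)+C-p),1))
E
```

```text
0.02 [ 2.2 -1.6]
0.04 [ 4.3 -3.2]
0.06 [ 6.6 -4.8]
0.08 [ 8.8 -6.3]
0.1 [11.1 -7.8]
0.12 [13.4 -9.2]
0.14 [ 15.7 -10.6]
0.16 [ 18.1 -11.9]
0.18 [ 20.5 -13.2]
0.2 [ 22.9 -14.4]
0.22 [ 25.3 -15.6]
0.24 [ 27.8 -16.7]
0.26 [ 30.3 -17.8]
0.28 [ 32.8 -18.9]
0.3 [ 35.3 -19.9]
0.32 [ 37.8 -20.8]
0.34 [ 40.4 -21.7]
0.36 [ 43.  -22.5]
0.38 [ 45.6 -23.3]
0.4 [ 48.2 -24. ]
0.42 [ 50.8 -24.7]
0.44 [ 53.4 -25.3]
0.393 [ 47.2 -23.8]
```

Call:
arm_command(
  steps=[
    {"hand": 100,"dp": [0.0011,-0.0008,0],"rotation": [0,0,0.01]},
    {"hand": 100,"dp": [0.0022,-0.0016,0],"rotation": [0,0,0.02]},
    {"hand": 100,"dp": [0.0032,-0.0024,0],"rotation": [0,0,0.03]},
    {"hand": 100,"dp": [0.0043,-0.0032,0],"rotation": [0,0,0.04]},
    {"hand": 100,"dp": [0.0055,-0.004,0],"rotation": [0,0,0.05]},
    {"hand": 100,"dp": [0.0066,-0.0048,0],"rotation": [0,0,0.06]},
    {"hand": 100,"dp": [0.0077,-0.0055,0],"rotation": [0,0,0.07]},
    {"hand": 100,"dp": [0.0088,-0.0063,0],"rotation": [0,0,0.08]},
    {"hand": 100,"dp": [0.01,-0.007,0],"rotation": [0,0,0.09]},
    {"hand": 100,"dp": [0.0111,-0.0078,0],"rotation": [0,0,0.1]},
  ],
)

```text
time: 9.18
ee_pos: [544.3, 17.3, 108.6]
ee_rot: [-3.141, -0.786, 1.414]
force: [-3.2, -4.5, -6.9]
opening: 88.1
```

Call:
arm_command(
  steps=[
    {"hand": 100,"dp": [0.0023,-0.0014,0],"rotation": [0,0,0.02]},
    {"hand": 100,"dp": [0.0046,-0.0028,0],"rotation": [0,0,0.04]},
    {"hand": 100,"dp": [0.007,-0.0041,0],"rotation": [0,0,0.06]},
    {"hand": 100,"dp": [0.0094,-0.0054,0],"rotation": [0,0,0.08]},
    {"hand": 100,"dp": [0.0118,-0.0066,0],"rotation": [0,0,0.1]},
    {"hand": 100,"dp": [0.0142,-0.0078,0],"rotation": [0,0,0.12]},
    {"hand": 100,"dp": [0.0167,-0.0089,0],"rotation": [0,0,0.14]},
    {"hand": 100,"dp": [0.0192,-0.01,0],"rotation": [0,0,0.16]},
    {"hand": 100,"dp": [0.0217,-0.0111,0],"rotation": [0,0,0.18]},
    {"hand": 100,"dp": [0.0242,-0.0121,0],"rotation": [0,0,0.2]},
  ],
)

```text
time: 10.02
ee_pos: [568.8, 5.1, 108.7]
ee_rot: [3.141, -0.786, 1.615]
force: [-2.0, -5.2, -7.1]
opening: 88.1
```

```bash
python3 - <<'E'
from h import *
from pose import S
s=r.get_state(); print(s["ee_pos"],s["force"])
P=[616.6,132.0,1.3152]
out=[]
for c in("side","top"):
    im,d=read_camera(c); np.savez(c+"1.npz",im=im,d=d); q=pix(c,(590,-20,70)); x,y=np.int32(q); k=6
    cr=cv2.resize(np.ascontiguousarray(im[y-40:y+40,x-33:x+33,::-1]),None,fx=k,fy=k,interpolation=cv2.INTER_CUBIC)
    for a,col in((.30,(0,255,0)),(.393,(0,255,255)),(.26,(255,255,0))):   # CCW about +z
        for X in((-210,0,49),):
            X=S([0,0,a],X); p=(pix(c,S(P,X))-[x-33,y-40]+.5)*k; cv2.circle(cr,tuple(np.int32(p)),2,col,-1)
    out.append(cr)
cv2.imwrite("pics/swing.png",np.hstack(out))
E
```

```text
[568.79981819   5.13952039 108.66849321] [-2.00083335 -5.16621509 -7.10616819]
```

View pics/swing.png

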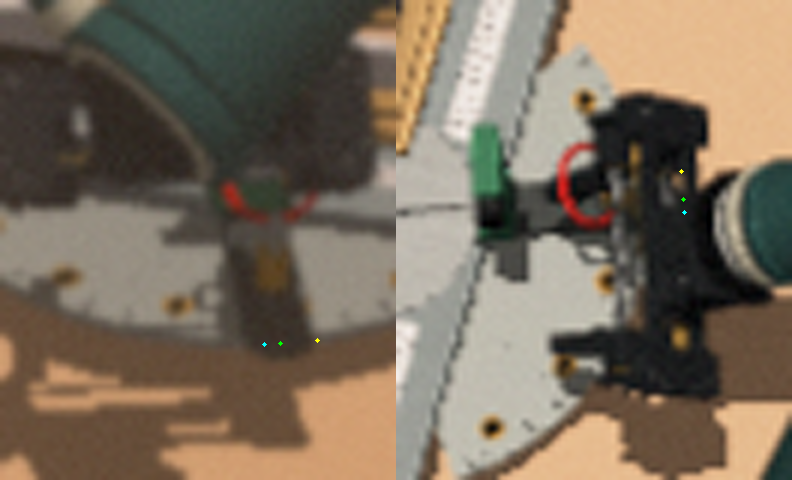

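The nose (side, 275,347) matches the predicted 0.30 rad mark, so the arm is following. Next I'll go on to 0.393.

Call:
arm_command(
  steps=[
    {"hand": 100,"dp": [0.0013,-0.0005,0],"rotation": [0,0,0.01]},
    {"hand": 100,"dp": [0.0025,-0.0009,0],"rotation": [0,0,0.02]},
    {"hand": 100,"dp": [0.0038,-0.0014,0],"rotation": [0,0,0.03]},
    {"hand": 100,"dp": [0.0051,-0.0018,0],"rotation": [0,0,0.04]},
    {"hand": 100,"dp": [0.0064,-0.0022,0],"rotation": [0,0,0.05]},
    {"hand": 100,"dp": [0.0077,-0.0026,0],"rotation": [0,0,0.06]},
    {"hand": 100,"dp": [0.009,-0.003,0],"rotation": [0,0,0.07]},
    {"hand": 100,"dp": [0.0103,-0.0034,0],"rotation": [0,0,0.08]},
    {"hand": 100,"dp": [0.0119,-0.0039,0],"rotation": [0,0,0.093]},
    {"hand": 100,"dp": [0.0119,-0.0039,0],"rotation": [0,0,0.093]},
  ],
)

```text
time: 10.95
ee_pos: [580.9, 1.3, 108.8]
ee_rot: [3.141, -0.785, 1.708]
force: [-0.1, -5.1, -7.4]
opening: 88.3
```

Call:
arm_command(
  steps=[
    {"hand": 100,"dp": [0,0,-0.001],"rotation": [0,0,0]},
    {"hand": 100,"dp": [0,0,-0.002],"rotation": [0,0,0]},
    {"hand": 100,"dp": [0,0,-0.003],"rotation": [0,0,0]},
    {"hand": 100,"dp": [0,0,-0.004],"rotation": [0,0,0]},
    {"hand": 100,"dp": [0,0,-0.005],"rotation": [0,0,0]},
    {"hand": 100,"dp": [0,0,-0.006],"rotation": [0,0,0]},
    {"hand": 100,"dp": [0,0,-0.006],"rotation": [0,0,0]},
    {"hand": 100,"dp": [0,0,-0.007],"rotation": [0,0,0]},
    {"hand": 100,"dp": [0,0,-0.007],"rotation": [0,0,0]},
    {"hand": 100,"dp": [0,0,-0.007],"rotation": [0,0,0]},
  ],
)

```text
time: 11.78
ee_pos: [580.9, 1.4, 102.0]
ee_rot: [3.14, -0.786, 1.707]
force: [0.2, -5.7, -6.0]
opening: 88.1
```

Spring force is still on the finger below the plate-rest height, so the pin is entering the hole. I'll keep lowering.

Call:
arm_command(
  steps=[
    {"hand": 100,"dp": [0,0,-0.001],"rotation": [0,0,0]},
    {"hand": 100,"dp": [0,0,-0.002],"rotation": [0,0,0]},
    {"hand": 100,"dp": [0,0,-0.003],"rotation": [0,0,0]},
    {"hand": 100,"dp": [0,0,-0.004],"rotation": [0,0,0]},
    {"hand": 100,"dp": [0,0,-0.005],"rotation": [0,0,0]},
    {"hand": 100,"dp": [0,0,-0.006],"rotation": [0,0,0]},
    {"hand": 100,"dp": [0,0,-0.007],"rotation": [0,0,0]},
    {"hand": 100,"dp": [0,0,-0.008],"rotation": [0,0,0]},
    {"hand": 100,"dp": [0,0,-0.009],"rotation": [0,0,0]},
    {"hand": 100,"dp": [0,0,-0.01],"rotation": [0,0,0]},
  ],
)

```text
time: 12.62
ee_pos: [581.1, 2.4, 93.3]
ee_rot: [3.138, -0.788, 1.709]
force: [-0.0, 0.0, -0.6]
opening: 87.9
```

Call:
arm_command(
  steps=[
    {"hand": 100,"dp": [0,-0.001,-0.001],"rotation": [0,0,0]},
    {"hand": 100,"dp": [0,-0.002,-0.002],"rotation": [0,0,0]},
    {"hand": 100,"dp": [0,-0.003,-0.003],"rotation": [0,0,0]},
    {"hand": 100,"dp": [0.001,-0.004,-0.004],"rotation": [0,0,0]},
    {"hand": 100,"dp": [0.001,-0.005,-0.005],"rotation": [0,0,0]},
    {"hand": 100,"dp": [0.001,-0.006,-0.006],"rotation": [0,0,0]},
    {"hand": 100,"dp": [0.001,-0.007,-0.007],"rotation": [0,0,0]},
    {"hand": 100,"dp": [0.001,-0.0075,-0.0075],"rotation": [0,0,0]},
    {"hand": 100,"dp": [0.001,-0.0075,-0.0075],"rotation": [0,0,0]},
    {"hand": 100,"dp": [0.001,-0.0075,-0.0075],"rotation": [0,0,0]},
  ],
)

```text
time: 13.45
ee_pos: [581.5, -6.0, 84.2]
ee_rot: [3.141, -0.786, 1.707]
force: [-0.1, -0.2, 0.3]
opening: 88.1
```

Call:
arm_command(
  steps=[
    {"hand": 100,"dp": [0.0005,-0.004,0.004],"rotation": [0,0,0]},
    {"hand": 100,"dp": [0.001,-0.009,0.009],"rotation": [0,0,0]},
    {"hand": 100,"dp": [0.002,-0.014,0.014],"rotation": [0,0,0]},
    {"hand": 100,"dp": [0.003,-0.02,0.02],"rotation": [0,0,0]},
    {"hand": 100,"dp": [0.0035,-0.026,0.026],"rotation": [0,0,0]},
    {"hand": 100,"dp": [0.0045,-0.032,0.032],"rotation": [0,0,0]},
    {"hand": 100,"dp": [0.005,-0.038,0.038],"rotation": [0,0,0]},
    {"hand": 100,"dp": [0.006,-0.044,0.044],"rotation": [0,0,0]},
    {"hand": 100,"dp": [0.007,-0.05,0.05],"rotation": [0,0,0]},
    {"hand": 100,"dp": [0.008,-0.056,0.056],"rotation": [0,0,0]},
  ],
)

```text
time: 14.28
ee_pos: [589.6, -62.7, 140.9]
ee_rot: [3.141, -0.786, 1.707]
force: [0.3, 0.2, 0.1]
opening: 88.2
```

Call:
arm_command(
  steps=[
    {"hand": 100,"dp": [0.001,-0.01,0.015],"rotation": [0,0,0]},
    {"hand": 100,"dp": [0.002,-0.02,0.03],"rotation": [0,0,0]},
    {"hand": 100,"dp": [0.004,-0.03,0.045],"rotation": [0,0,0]},
    {"hand": 100,"dp": [0,-0.04,0.06],"rotation": [0,0,0]},
    {"hand": 100,"dp": [-0.02,-0.05,0.08],"rotation": [0,0,0]},
    {"hand": 100,"dp": [-0.04,-0.06,0.1],"rotation": [0,0,0]},
    {"hand": 100,"dp": [-0.06,-0.08,0.12],"rotation": [0,0,0]},
    {"hand": 100,"dp": [-0.08,-0.1,0.14],"rotation": [0,0,0]},
    {"hand": 100,"dp": [-0.1,-0.12,0.15],"rotation": [0,0,0]},
    {"hand": 100,"dp": [-0.1,-0.12,0.15],"rotation": [0,0,0]},
  ],
)

```text
time: 15.12
ee_pos: [488.0, -185.8, 293.3]
ee_rot: [3.139, -0.781, 1.706]
force: [0.3, -0.6, -0.2]
opening: 88.3
```

```bash
python3 - <<'E'
from h import *
from pose import S
s=r.get_state(); print(s["ee_pos"],s["force"],s["time"])
P=[616.6,132.0,1.3152]; out=[]
for c in("side","top"):
    im,d=read_camera(c); q=pix(c,(600,10,60)); x,y=np.int32(q); k=6
    cr=cv2.resize(np.ascontiguousarray(im[y-45:y+40,x-33:x+33,::-1]),None,fx=k,fy=k,interpolation=cv2.INTER_CUBIC)
    for X,col in(((-210,0,49),(0,255,255)),((-147,0,101),(0,255,0)),((-165,0,75.5),(255,255,0))):
        X=S([0,0,.3927],X); p=(pix(c,S(P,X))-[x-33,y-45]+.5)*k; cv2.circle(cr,tuple(np.int32(p)),2,col,-1)
    h=im.astype(int); v,u=np.mgrid[:384,:512]; X=S(P,S([0,0,.3927],(-147,0,101))); q=pix(c,X)
    m=(h[...,0]>110)&(h[...,1]<70)&(h[...,2]<70)&(abs(u-q[0])<14)&(abs(v-q[1])<14)
    print(c,"predicted ring",q,"seen",(u[m].min()+u[m].max())/2,(v[m].min()+v[m].max())/2,m.sum()); out.append(cr)
    for l in("moulding_plain","moulding_black"): print(l,[np.round(o["position"]) for o in look_for(c,l)[:1]])
cv2.imwrite("pics/end.png",np.hstack(out))
E
```

```text
[ 487.99811095 -185.79322267  293.28742564] [ 0.27922773 -0.60625781 -0.17229119] 15.1167
side predicted ring [281.19478784 197.93468701] seen 281.0 197.5 53
moulding_plain [array([ 322., -186.,   14.])]
moulding_black [array([382., 466.,  13.])]
top predicted ring [247.68110179 175.32154629] seen 247.5 176.0 33
moulding_plain [array([ 322., -150.,   23.])]
moulding_black [array([472., 175.,  72.])]
```

View pics/end.png

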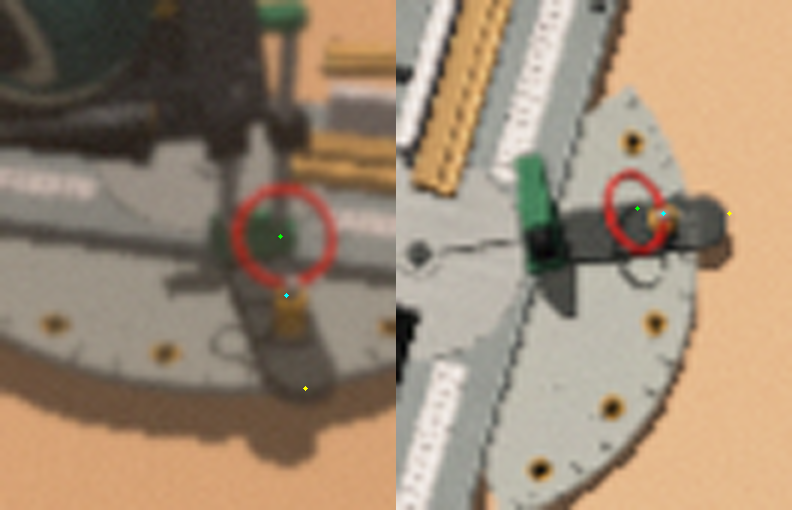

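The arm is at the right-hand hole. The ring appears within 1 px of its predicted pin-home position in both views, where 10 mm of lift would show as 2.6 px. The hand is clear, so I'm handing in.

```bash
python3 -c "
from h import *
print(r.sign_off())"
```

```text
the job is handed in; nothing more can be done
None
```

I swung the saw arm one hole to the saw's right (−y), the side where the plain moulding lies, and the pin dropped home there. I used one fingertip through the pull ring and handed the job in at about 15 s of the 51 s; the hand-in gave no verdict.

**Forces:** The reading stayed below about 9 N, mostly the pin's spring. It was near zero once I let the pin down and backed out.

**Last checks:**
- **Arm and pin:** both cameras showed the ring within 1 pixel of where it should be at 0.393 rad with the pin home. A pin left 10 mm up would have shown as about 2.6 pixels in the side view.
- **Hand:** it ended well clear of the saw, with no contact force.
- **Plain moulding:** the final search for it returned the pink look-alike first in both cameras. I only have the last picture for it, which shows it on the bed along the fence, as before.
- **Black moulding:** the top camera put it within about 1 mm of its first position. The side camera, partly blocked by the hand, gave an unrelated spot.
- **Other things on the table:** I did not measure them again. The path was planned to pass well clear of them, and no unexpected force showed up.

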